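# Blow a rinsed tuning fork dry at the air gun

### The arm

A 7-joint arm with a two-finger parallel gripper is mounted at the origin on the work surface. World frame = base frame: x ahead of the robot, y to its left, z up, the work surface at z = 0. Lengths are in m, angles in degrees, forces in N, time in s.
With the tool pointing down it reaches from about 0.35 to 0.9 m from the base axis. Payload 8.1 kg.
Tool frame: the origin (TCP) lies at the centre of the arm's flange, where the gripper is bolted on; the fingertips stand 173 mm ahead of it and the grasp point (between the pads) lies 155 mm ahead of it; y points along the fingers, z is the direction in which the jaws open and shut, and the axes are right-handed (so a half turn about y gives the same grasp; the last joint's range is limited). The gripper opens to 85 mm and grips with 20 to 120 N. Pads are 22 mm wide; open, the fingers measure 114 mm over their backs; the gripper's body (76 mm by 85 mm) begins 54 mm behind the grasp point. The pads swing forward as they close: fully open they stand 13 mm farther back than shut.
Start: joints at [-72.743, 24.895, 1.432, 90.138, -0.665, 64.973, -4.303], TCP at [0.246, 0.575, 0.405] pointing down, gripper open.
Joint ranges: [-149.89, 149.89], [-25.12, 119.58], [-72.63, 75.52], [4.76, 147.25], [-75.54, 255.54], [6.69, 114.76], [-157.13, 157.13]. Speed limits (degrees/s): [127.2, 127.2, 172.46, 172.46, 180, 180, 180].

### API

Orientations are given as [roll, pitch, yaw] about the fixed x, y, z axes, in that order (R = Rz(yaw) Ry(pitch) Rx(roll)).
In Python, from plant import bot gives the robot as it stands.
- The arm moves only by the shell command python3 -m creep 'ROWS' [FORCE]. ROWS is JSON, one flat list of numbers, 5 for each row, row after row: the shift along the tool's x, y, z in m, then the turn about the tool's y in rad, then the closure, from 0 (fully open) to 1 (shut). A call has 1 to 12 rows; each row is the pose to reach, as a shift and turn from the pose commanded when the call began, along the tool's axes at that moment; what a row does not reach only later rows make up. A row lasts 1/8 s, in which the tool goes at most 62.5 mm and 10.7 degrees, less where a joint would pass 70% of its speed; a pose out of reach is approached as far as the arm can. A call with a gripper value outside its range is refused whole. The fingers move at their own pace and stop on an object; FORCE is the grip in N (left out, the last holds). Time passes only in rows, so rows that repeat a pose let the fingers close. It gives the time, the measured TCP pose, the force and the opening at its end, in the units of the state.
- bot.observe(): the state, without advancing time (a new reading comes with each control period).
- bot.snapshot(name): name is "scene" or "side" or "wrist"; returns (picture, depth): 384x512x3 uint8, red, green, blue; 384x512 float32, m along the optical axis (not along the pixel's ray), 0 where there is no reading.
- bot.camera_info(name): a dict with "intrinsics" (3x3 intrinsics, pixels), "R" (3x3) and "t" (3): a world point X has camera coordinates R X + t. Camera axes: x right, y down, z forward; pixel columns grow to the right and rows downward; lengths in m; the calibration is good to about 2 mm. A picture is of the moment at which its call begins: read the wrist's pose just before it. camera_info takes no time and is no camera call; for the wrist camera it gives the pose at the moment of the call.
- bot.hand_in(): hands the job in, once; it reports no verdict.
The state is a dict: "clock": time; "q": joint angles; "qvel": joint speeds; "joint_efforts": joint torques, N m; "tool_pos": TCP position; "orientation": TCP orientation; "wrist_force": force on the tool from outside, world axes, zero at the start; "torque": the same for the moment, N m; "gripper_width": opening from 0.0 (shut) to 1.0 (fully open).
Only numpy, scipy, OpenCV 4.12 (cv2) and the standard library are available. Lean on these libraries where they do the work, as an engineer would, in place of code of your own. Each camera call takes 0.05 s, during which the arm holds its last target.

### The job

Lay the larger tuning fork down (do not drop it) on the two notched supports of the drying console, stem in the narrow notch and tine ends right in front of the air gun's nozzle. Only then squeeze the gun's trigger fully, hold it for a good second and let it spring right out, at least twice, and leave it released. Do not disturb the smaller fork, the bottle or the jar.

Things in the scene. Friction and masses are not known exactly. Their poses are not given: they have to be found in the camera images.
- console: White drying console with a black sloped panel, fixed; base 315 (x) by 320 mm (y), 12 mm high. Origin on the counter amid the base; +x away from the robot (within 0.25 rad), z up. The panel rises away from the robot at 26 deg from a foot line at x -20, z 34 mm. In front of it, at x -105 mm, stand two grey notched supports.
- wide_notch (a point): Middle of the wide notch's floor, for the tines: console (-105, +30, +50) mm. Support 12 mm wide in y, 52 mm between its two lugs (along x), which rise 13 mm above this floor.
- narrow_notch (a point): Middle of the narrow notch's floor, for the stem: console (-105, +130, +50) mm. Support 12 mm wide in y, 28 mm between its two lugs (along x), which rise 13 mm above this floor.
- rest (a point): Where the large fork's origin belongs on the supports: console (-105, +70, +50) mm, axes as the console's. The fork then lies along console y with its +x (tines) along console -y, tines in the wide notch, stem in the narrow one; 20 mm of shift along y is harmless.
- gun: Air gun fixed on the panel, on its side, nozzle pointing down the slope. Origin: middle of the grip where it is to be squeezed. x up the slope, z square off the panel (26 deg from vertical, leaning to the robot), y along the grip to the barrel (axis at y +77, radius 16 mm). Grip bar 24 (x) by 28 mm (z), ends at y -63; stand-off under it at y -48 to -62; panel surface at z -55 mm.
- trigger (a joint): Sprung steel trigger: 0 released, 0.25 rad fully squeezed, at its stop. Blade 10 mm thick (gun x), 22 mm wide (z), on the downhill (-x) side of the grip, parallel to it; hinge axis along gun z at gun (-35, +57, 0) mm, free end at y -18; swings up the slope to the grip. Trigger and grip together at y 0: 52 mm released, 38 mm squeezed. Takes 3 N to start, 8 N at the stop.
- trigger_pad (a point): Middle of the trigger's outer (downhill) face, level with the gun's origin: gun (-40, 0, 0) mm when released. Moves with the trigger.
- nozzle (a point): Centre of the air gun's nozzle mouth (12 mm across), about 77 mm above the counter, just behind the place for the tine ends.
- lamp_bar (a point): Middle of a fixed white lamp bar, 20 mm thick, 306 mm long (console y), 300 mm above the counter at console x +60 mm. It bars a tool from coming straight down on the grip: come square to the panel, from the robot's side. Its steel posts stand at console x +140 mm, y -148 and +158 mm.
- large_fork: Larger tuning fork, plain aluminium, 190 mm long, 12 mm thick, about 140 g, lying flat on a blue mat 3 mm thick. Origin: mid-length, on its underside; +x to the tines, z up. Stem 14 mm wide, x -95 to -20; yoke block 36 mm wide, x -25 to +5 (a good grip, near the centre of mass); two tines 10 mm wide, 36 mm over both, x 0 to +95 mm.
- small_fork: Smaller tuning fork, same look, 120 mm long, 25 mm wide, 10 mm thick, loose on the mat on either side of the large one. Origin: mid-length, on its underside. Not to be moved.
- bottle: White bottle, 56 mm across, 150 mm tall, loose, standing on the counter. Origin under its middle. Bystander.
- jar: Steel lidded jar, 84 mm across, 100 mm tall, loose, standing on the counter. Origin under its middle. Bystander.
Not all that is in view belongs to the job. What is shaped like the large_fork but red is not meant.

How it is judged:
By the outcome, as a careful person would: the job done as asked, in the order asked, and still so for the second after the job is handed in, with the robot touching nothing.
It also fails if it takes over 58 s, if anything falls off the work surface, if the arm or the gripper's body presses on something with over 40 N, if the wrist force passes 120 N, or if a joint passes its speed limit or range.

## Working session

There is one attempt and no reset: what is moved stays moved. The work goes in short steps, Python scripts to look and compute and a shell command to move; the robot and the scene stay as the last step left them, time stands still between calls to the robot, and variables do not carry over. Pictures are saved under pics/ and viewed, and the job is handed in when it is done.

```bash
ls; mkdir -p pics; python3 - <<'E'
from plant import bot
import cv2,numpy as np
s=bot.observe();print(s)
for n in["scene","side","wrist"]:
    ci=bot.camera_info(n);p,d=bot.snapshot(n)
    cv2.imwrite(f"pics/{n}0.png",p[:,:,::-1]);np.savez(f"pics/{n}0.npz",p=p,d=d,K=ci["intrinsics"],R=ci["R"],t=ci["t"])
    print(n,ci)
E
```

```text
pics
{'clock': 0.0, 'q': array([-72.74342252,  24.93472594,   1.42970515,  90.19145436,
        -0.664214  ,  64.9724464 ,  -4.30311927]), 'qvel': array([-0.13733391, -0.03256675, -0.01842189, -0.04045531,  0.01725997,
       -0.05716619, -0.02623737]), 'joint_efforts': array([ 2.16375098e-03, -6.70457268e+01,  1.02554362e+00, -3.16207194e+01,
        1.55022478e-02,  1.20647272e-02, -2.21862635e-06]), 'tool_pos': array([0.24548783, 0.57449894, 0.40392835]), 'orientation': array([-9.00899699e+01, -8.06383840e-03, -2.31381369e+01]), 'wrist_force': array([-0.84640693,  0.25332178, -0.16440353]), 'torque': array([ 0.04196125, -0.01553521, -0.00414506]), 'gripper_width': 1.000025412675894}
scene {'intrinsics': array([[354.14775573,   0.        , 255.8976449 ],
       [  0.        , 354.14775573, 190.24180026],
       [  0.        ,   0.        ,   1.        ]]), 'R': array([[ 0.68747764,  0.72606315, -0.0143804 ],
       [ 0.58361208, -0.56416462, -0.5840507 ],
       [-0.4321706 ,  0.39312922, -0.81158979]]), 't': array([-0.29859501, -0.23464197,  1.44153793])}
side {'intrinsics': array([[435.59579951,   0.        , 252.53747235],
       [  0.        , 435.59579951, 187.71187876],
       [  0.        ,   0.        ,   1.        ]]), 'R': array([[ 9.79351285e-01, -2.02165640e-01, -3.38467135e-04],
       [-1.12139921e-01, -5.41845016e-01, -8.32963755e-01],
       [ 1.68213254e-01,  8.15802079e-01, -5.53327451e-01]]), 't': array([-0.52063676,  0.15053789,  1.44825626])}
wrist {'intrinsics': array([[268.13114202,   0.        , 255.95235565],
       [  0.        , 268.13114202, 189.29720155],
       [  0.        ,   0.        ,   1.        ]]), 'R': array([[ 0.39298782,  0.9195421 , -0.00170518],
       [ 0.87795235, -0.37466079,  0.29804187],
       [ 0.27342319, -0.11862389, -0.95455127]]), 't': array([-0.62472551, -0.03922029,  0.37946837])}
```

View pics/scene0.png

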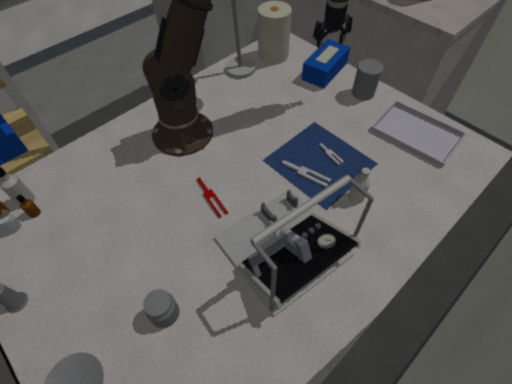

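View pics/side0.png

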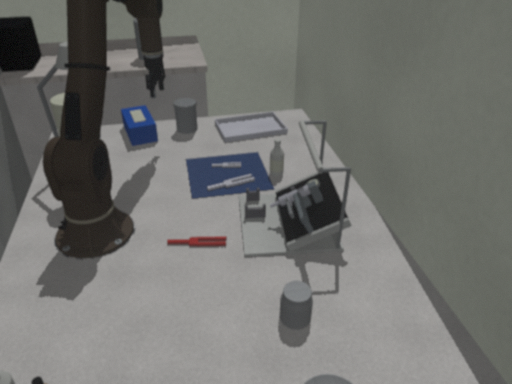

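View pics/wrist0.png

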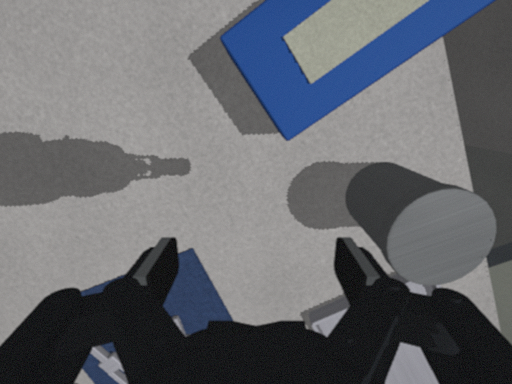

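Candidates for the large fork: the grey fork on the mat at scene (305,173), the smaller grey one at (331,153) and the red one at (211,197). I choose (305,173). Next I check it in a close crop and measure it.

```bash
cat > h.py <<'E'
import numpy as np,cv2
def load(n):
    z=np.load(f"pics/{n}.npz");return z["p"],z["d"],z["K"],z["R"],z["t"]
def ray(K,R,t,u,v,h):
    c=-R.T@t;d=R.T@(np.linalg.inv(K)@np.array([u,v,1.]))
    return c+d*((h-c[2])/d[2])
def proj(K,R,t,X):
    c=R@np.asarray(X)+t;p=K@c;return p[:2]/p[2]
def cloud(d,K,R,t):
    v,u=np.mgrid[:d.shape[0],:d.shape[1]]
    P=np.stack([(u-K[0,2])/K[0,0]*d,(v-K[1,2])/K[1,1]*d,d],-1)
    return (P-t)@R   # world
E
python3 - <<'E'
from h import *
tiles=[]
for n,(x0,y0,x1,y1) in {"scene0":(200,110,390,310),"side0":(170,120,370,270)}.items():
    p,d,K,R,t=load(n)
    c=cv2.resize(p[y0:y1,x0:x1],None,fx=4 if n[1]=='i' else 3,fy=4 if n[1]=='i' else 3,interpolation=cv2.INTER_CUBIC)
    c=np.clip(c.astype(float)*1.3,0,255).astype(np.uint8)
    cv2.imwrite(f"pics/crop_{n}.png",c[:,:,::-1])
    hsv=cv2.cvtColor(p,cv2.COLOR_RGB2HSV)
    mat=cv2.inRange(hsv,(105,90,20),(125,255,255))
    nn,lab,st,ce=cv2.connectedComponentsWithStats(mat)
    # mat comp : pick on matching location
    k=max(range(1,nn),key=lambda i:st[i,4]);print(n,st[k],ce[k])
    hull=cv2.convexHull(np.argwhere(lab==k)[:,::-1].astype(np.int32))
    M=np.zeros(mat.shape,np.uint8);cv2.fillConvexPoly(M,hull,1)
    M=cv2.erode(M,np.ones((3,3)))
    f=((M>0)&(hsv[...,1]<110)&(p.max(2)>95)).astype(np.uint8)
    nn,lab,st,ce=cv2.connectedComponentsWithStats(f)
    for i in range(1,nn):
        if st[i,4]<20: continue
        q=np.argwhere(lab==i)[:,::-1]
        W=np.array([ray(K,R,t,u,v,.014) for u,v in q])[:,:2]
        r=cv2.minAreaRect((W*1000).astype(np.float32));print(st[i],ce[i],"rect mm",r)
E
```

```text
scene0 [ 264  123  113   74 3501] [317.12339332 158.3190517 ]
[320 143  24  21 128] [331.6640625 153.5859375] rect mm ((492.9994201660156, 336.834716796875), (28.418336868286133, 118.8562240600586), 78.59180450439453)
[282 160  49  26 283] [307.5229682  172.19787986] rect mm ((487.299072265625, 198.20071411132812), (191.81460571289062, 39.73111343383789), 13.881254196166992)
[362 167   7   5  21] [364.47619048 168.80952381] rect mm ((632.1651611328125, 360.975830078125), (13.327372550964355, 26.910696029663086), 2.5774271488189697)
[325 175  26  15  88] [339.90909091 180.85227273] rect mm ((599.8870849609375, 242.15859985351562), (109.43385314941406, 18.14735221862793), 76.11302185058594)
side0 [ 187  154   86   43 2102] [225.72692674 174.33777355]
[211 160  31   7 169] [226.98224852 163.59171598] rect mm ((490.1853942871094, 342.60736083984375), (49.10272979736328, 124.17048645019531), 79.60028839111328)
[206 173  50  17 345] [232.44347826 180.80869565] rect mm ((486.0804138183594, 203.26824951171875), (197.86404418945312, 59.80270767211914), 13.202351570129395)
```

View pics/crop_scene0.png

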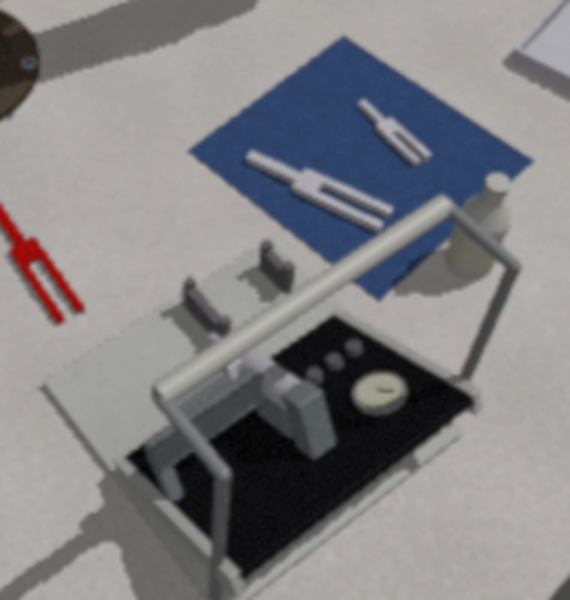

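View pics/crop_side0.png

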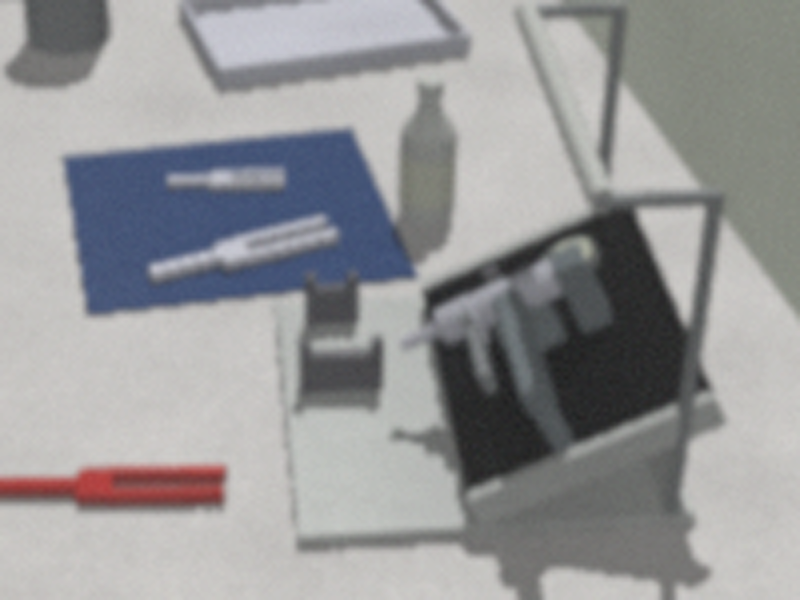

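The crop confirms the choice: scene (305,173) is the long grey fork, with tines towards +x. It measures 192 mm long at yaw about 13.9°. The red fork is off the mat, and the small one is at (331,153). Now the console pose.

```bash
python3 - <<'E'
from h import *
for n,pts in {"scene0":[(214,238.5),(288,193)],"side0":[(244.5,255.5),(239.7,195.7)]}.items():
    p,d,K,R,t=load(n)
    print(n,"cam",-R.T@t)
    for u,v in pts: print(" corner",(u,v),ray(K,R,t,u,v,.012))
    W=cloud(d,K,R,t)
    # counter noise
    m=(abs(W[...,0]-.45)<.05)&(abs(W[...,1]+.15)<.05)&(d>0);print(" counter z",W[m][:,2].mean(),W[m][:,2].std())
    for nm,lo,hi in[("base",.007,.017),("lug",.045,.07)]:
        m=(W[...,0]>.5)&(W[...,0]<.9)&(W[...,1]>-.3)&(W[...,1]<.25)&(W[...,2]>lo)&(W[...,2]<hi)&(d>0)
        q=W[m];print(nm,len(q),q.min(0),q.max(0))
        np.save(f"pics/{n}_{nm}.npy",q)
    # edges: top-down height map
    m=(W[...,0]>.4)&(W[...,0]<1.0)&(W[...,1]>-.35)&(W[...,1]<.3)&(d>0)
    q=W[m];H=np.zeros((650,600))
    ij=np.c_[((.3-q[:,1])*1000).astype(int),((q[:,0]-.4)*1000).astype(int)]
    im=np.zeros((650,600),np.uint8)
    for (a,b),z in zip(ij,q[:,2]): cv2.circle(im,(b,a),2,int(np.clip(30+z*700,0,255)),-1)
    cv2.imwrite(f"pics/h_{n}.png",cv2.applyColorMap(im,cv2.COLORMAP_JET))
E
```

```text
scene0 cam [ 0.9652076  -0.48228856  1.02860074]
 corner (214, 238.5) [ 0.46920576 -0.21900988  0.012     ]
 corner (288, 193) [0.51089772 0.08300718 0.012     ]
 counter z 0.0036599357365480313 0.006081904460995264
base 2547 [ 0.50000185 -0.25418559  0.00701219] [0.81234953 0.24473439 0.0169626 ]
lug 956 [ 0.50164308 -0.25177464  0.04502182] [0.76117434 0.24294957 0.06999145]
side0 cam [ 0.28315169 -1.20517713  0.92657633]
 corner (244.5, 255.5) [ 0.46084626 -0.22061474  0.012     ]
 corner (239.7, 195.7) [0.50398831 0.10063392 0.012     ]
 counter z 0.0064777216307402765 0.005966564507776607
base 2294 [ 0.50002258 -0.28857888  0.00700165] [0.89096239 0.24974938 0.01698608]
lug 922 [ 0.50137467 -0.25122056  0.04503592] [0.75781281 0.24611258 0.06991661]
```

View pics/h_side0.png

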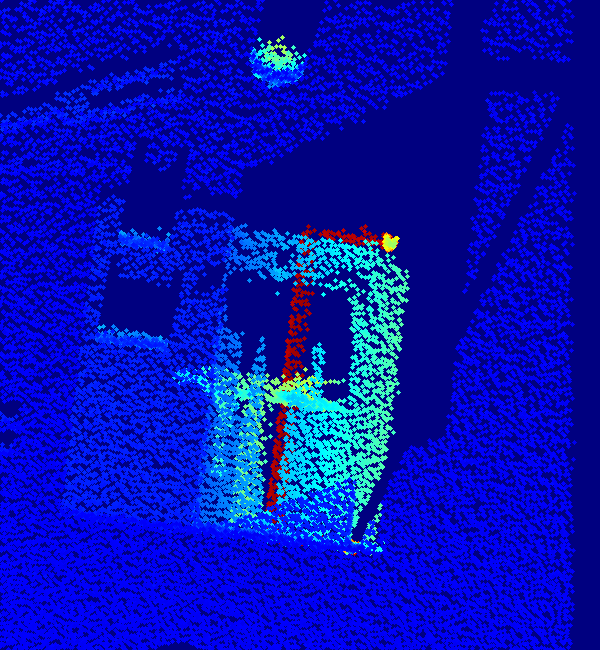

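View pics/h_scene0.png

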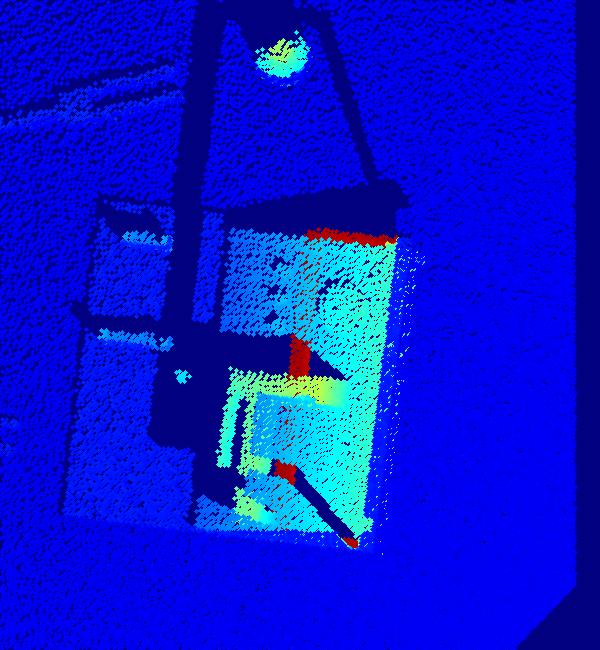

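```bash
python3 - <<'E'
from h import *
for n,(x0,y0,x1,y1) in {"scene0":(205,180,305,255),"side0":(232,155,332,230)}.items():
    p,d,K,R,t=load(n)
    c=cv2.resize(p[y0:y1,x0:x1],None,fx=8,fy=8,interpolation=cv2.INTER_CUBIC)
    c=np.clip(c.astype(float)*1.4,0,255).astype(np.uint8)
    for i in range(0,100,10):
        cv2.putText(c,str(x0+i),(i*8,10),0,.35,(255,255,0));cv2.line(c,(i*8,0),(i*8,600),(120,120,0),1) if i%20==0 else 0
    for i in range(0,75,10):
        cv2.putText(c,str(y0+i),(0,i*8+4),0,.35,(255,255,0));cv2.line(c,(0,i*8),(800,i*8),(120,120,0),1) if i%20==0 else 0
    cv2.imwrite(f"pics/z_{n}.png",c[:,:,::-1])
E
```

```text
(no output)
```

View pics/z_scene0.png

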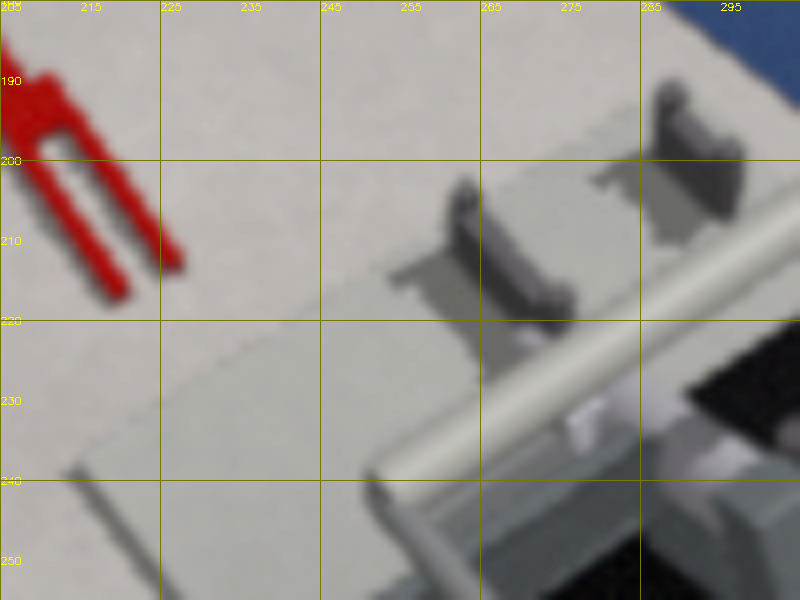

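View pics/z_side0.png

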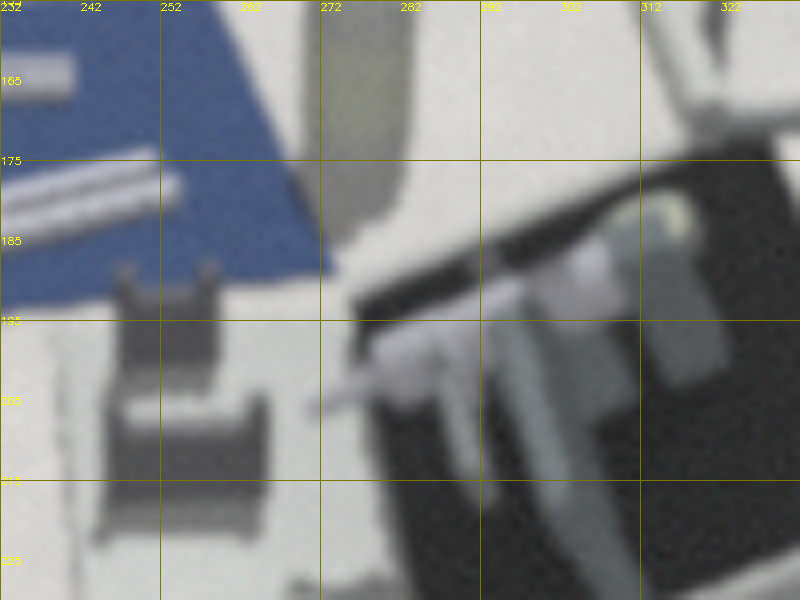

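```bash
python3 - <<'E'
from h import *
S={"side0":[("wide y24",255.3,209,.05),("nar y124",252.9,191.2,.05)],"scene0":[("wide y30",269.2,210.1,.063),("nar y130",292.8,194.6,.063)]}
C={"side0":[(244.5,255.5),(239.7,195.7)],"scene0":[(213.8,238.7),]}
for n in S:
    p,d,K,R,t=load(n)
    a,b=[ray(K,R,t,u,v,z) for _,u,v,z in S[n]]
    e=(b-a)[:2];L=np.linalg.norm(e);e/=L;yaw=np.degrees(np.arctan2(-e[0],e[1]))
    print(n,a,b,"dist",L,"yaw",yaw)
    y0=24 if n=="side0" else 30
    for yy in(yaw,-7.4):
        c,s=np.cos(np.radians(yy)),np.sin(np.radians(yy))
        M=np.array([[c,-s],[s,c]])
        o=((a+b)[:2]/2)-M@np.array([-.105,(y0+50)/1000])
        print("  yaw",yy,"origin",o, "rest",o+M@[-.105,.07])
        for u,v in C[n]:
            print("   corner in console",M.T@(ray(K,R,t,u,v,.012)[:2]-o))
# depth lugs
for n in S:
    p,d,K,R,t=load(n);W=cloud(d,K,R,t)
    for nm,(x,y) in {"wide":(.535,-.04),"nar":(.546,.062)}.items():
        m=(abs(W[...,0]-x)<.05)&(abs(W[...,1]-y)<.025)&(W[...,2]>.035)&(W[...,2]<.08)&(d>0)
        q=W[m];print(n,nm,len(q),np.median(q,0),(q.min(0)+q.max(0))/2)
# panel fit from depth
for n in S:
    p,d,K,R,t=load(n);W=cloud(d,K,R,t);hsv=p.max(2)
    m=(hsv<60)&(W[...,0]>.58)&(W[...,0]<.85)&(W[...,1]>-.27)&(W[...,1]<.09)&(W[...,2]>.03)&(W[...,2]<.2)
    q=W[m];
    for _ in range(4):
        A=np.c_[q[:,:2],np.ones(len(q))];c=np.linalg.lstsq(A,q[:,2],rcond=None)[0];r=q[:,2]-A@c;q=q[abs(r)<.01]
    print(n,"panel",len(q),"slope",np.degrees(np.arctan(np.hypot(*c[:2]))),"yaw",np.degrees(np.arctan2(c[1],c[0])),c)
E
```

```text
side0 [ 0.53244932 -0.04232717  0.05      ] [0.54632962 0.06475969 0.05      ] dist 0.10798267508119642 yaw -7.385345691336284
  yaw -7.385345691336284 origin [ 0.63400629 -0.07566674] rest [0.5388753  0.00724945]
   corner in console [-0.15309161 -0.16600385]
   corner in console [-0.1516014   0.15812532]
  yaw -7.4 origin [ 0.63398407 -0.07569094] rest [0.53887429 0.00724958]
   corner in console [-0.15303022 -0.16601614]
   corner in console [-0.15162292  0.1581134 ]
scene0 [ 0.53819939 -0.03797255  0.063     ] [0.54925229 0.06137695 0.063     ] dist 0.09996243962026832 yaw -6.348204536525731
  yaw -6.348204536525731 origin [ 0.63923637 -0.07941716] rest [0.54262013 0.00176352]
   corner in console [-0.15333899 -0.1584467 ]
  yaw -7.4 origin [ 0.63754766 -0.08115503] rest [0.54243788 0.00178549]
   corner in console [-0.14895385 -0.15929385]
side0 wide 139 [ 0.52962364 -0.04058236  0.04991747] [ 0.53213197 -0.03807992  0.05134662]
side0 nar 96 [0.54276357 0.05791512 0.04921045] [0.54435914 0.05970706 0.0527151 ]
scene0 wide 114 [ 0.53868885 -0.04118848  0.04933546] [ 0.53555977 -0.0400506   0.05053689]
scene0 nar 86 [0.5472194  0.05675207 0.04912074] [0.54671284 0.05906906 0.05057005]
side0 panel 1966 slope 25.917665107996747 yaw -6.846301541342301 [ 0.48248987 -0.05792892 -0.26394869]
scene0 panel 2370 slope 24.226642148127528 yaw -7.615059407451697 [ 0.44600839 -0.05962954 -0.24013832]
```

```bash
python3 -m creep '[0.03,0.01,-0.02,-0.06,0, 0.08,0.03,-0.055,-0.15,0, 0.13,0.04,-0.09,-0.24,0, 0.18,0.055,-0.125,-0.33,0, 0.23,0.07,-0.16,-0.42,0, 0.275,0.085,-0.195,-0.51,0, 0.32,0.095,-0.225,-0.58,0, 0.345,0.1,-0.245,-0.63,0, 0.361,0.104,-0.256,-0.645,0, 0.361,0.104,-0.256,-0.645,0, 0.361,0.104,-0.256,-0.645,0]' 60
cat > snap.py <<'E'
from plant import bot
import cv2,numpy as np,sys
for a in sys.argv[1:]:
    n=a.rstrip("0123456789");s=bot.observe();ci=bot.camera_info(n);p,d=bot.snapshot(n)
    cv2.imwrite(f"pics/{a}.png",p[:,:,::-1]);np.savez(f"pics/{a}.npz",p=p,d=d,K=ci["intrinsics"],R=ci["R"],t=ci["t"])
    print(a,s["clock"],s["tool_pos"],s["orientation"],s["q"].round(1),s["wrist_force"].round(1))
E
python3 snap.py wrist1
```

```text
clock: 1.52
tool_pos: [0.4765, 0.1984, 0.3007]
orientation: [-90.0, 0.0, 13.8]
wrist_force: [-0.2, 0.9, 0.9]
gripper_width: 1.003
wrist1 1.525 [0.4764996  0.1983548  0.30074967] [-8.99683486e+01  1.08525693e-02  1.38492843e+01] [-27.9  21.7  -0.8 112.3   0.4  46.   74.9] [-0.2  0.9  0.9]
```

View pics/wrist1.png

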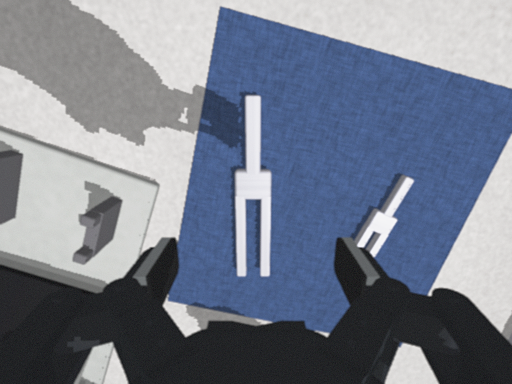

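The wrist view shows the large fork whole: stem end at (253,96), yoke at (253,185), tine ends at (253,276). The small fork is well to the right at (383,215). Now the precise measurement.

```bash
python3 - <<'E'
from h import *
p,d,K,R,t=load("wrist1")
f=((p.min(2)>115)).astype(np.uint8);f[:, :215]=0;f[:,290:]=0;f[:85]=0;f[285:]=0
nn,lab,st,ce=cv2.connectedComponentsWithStats(f);k=1+np.argmax(st[1:,4]);print(st[k],ce[k])
q=np.argwhere(lab==k)[:,::-1]
W=np.array([ray(K,R,t,u,v,.015) for u,v in q])[:,:2]*1000
r=cv2.minAreaRect(W.astype(np.float32));print(r)
tp=np.array([476.5,198.4]);a=np.radians(13.85);ex=np.array([np.cos(a),np.sin(a)]);ey=np.array([-ex[1],ex[0]])
L=np.c_[(W-tp)@ex,(W-tp)@ey]
print("along",L[:,0].min(),L[:,0].max())
for lo in range(-90,100,15):
    m=(L[:,0]>lo)&(L[:,0]<lo+15)
    if m.any(): print(lo,L[m,1].min().round(1),L[m,1].max().round(1))
E
```

```text
[ 235   95   37  182 3866] [252.79849974 190.63967926]
((486.857177734375, 197.927001953125), (189.01986694335938, 36.723876953125), 13.740004539489746)
along -84.55713673587012 104.42647700534606
-90 -9.7 3.9
-75 -9.9 4.0
-60 -10.0 4.0
-45 -9.3 4.1
-30 -18.2 12.9
-15 -20.5 15.1
0 -20.8 15.4
15 -21.2 15.4
30 -21.4 14.8
45 -20.8 15.1
60 -21.2 15.3
75 -21.4 14.4
90 -20.7 14.6
```

```bash
python3 -m creep '[0,0.03,-0.003,0,0, 0,0.07,-0.003,0,0, 0,0.1,-0.003,0,0, 0,0.115,-0.003,0,0, 0,0.122,-0.003,0,0, 0,0.122,-0.003,0,0, 0,0.122,-0.003,0,0.3, 0,0.122,-0.003,0,0.6, 0,0.122,-0.003,0,0.8, 0,0.122,-0.003,0,0.8, 0,0.122,-0.003,0,0.8, 0,0.122,-0.003,0,0.8]' 50
python3 snap.py side1
```

```text
clock: 3.08
tool_pos: [0.4778, 0.1946, 0.1795]
orientation: [-90.0, -0.1, 13.8]
wrist_force: [-1.6, -0.9, 9.2]
gripper_width: 0.4
side1 3.075 [0.47783319 0.19460398 0.17948464] [-8.99861747e+01 -5.12892082e-02  1.38090179e+01] [-27.5  32.5  -0.8 117.5   0.9  30.   74.9] [-1.6 -0.9  9.2]
```

```bash
python3 -m creep '[0,-0.02,0,0,0.8, 0,-0.06,0,0,0.8, 0,-0.1,0,0,0.8, 0,-0.13,0,0,0.8, 0,-0.14,0,0,0.8, 0,-0.14,0,0,0.8]'
python3 snap.py wrist2
```

```text
clock: 3.88
tool_pos: [0.4776, 0.1945, 0.3186]
orientation: [-90.0, -0.0, 13.8]
wrist_force: [-0.9, -0.7, -2.0]
gripper_width: 0.403
wrist2 3.875 [0.47758012 0.19447321 0.31859111] [-8.99925310e+01 -2.45694523e-02  1.38093036e+01] [-27.6  20.3  -0.7 111.3   0.3  48.4  75.4] [-0.9 -0.7 -2. ]
```

View pics/wrist2.png

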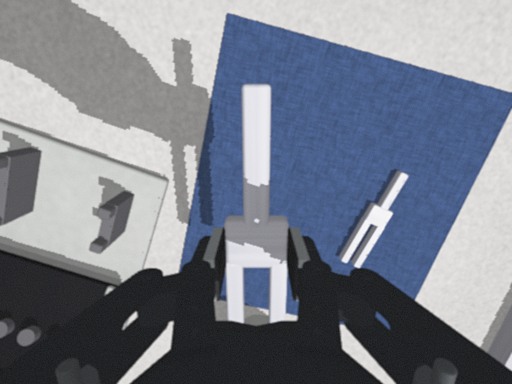

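The fork is held square and level: stem at (256,85–215), yoke between the pads. The small fork has not moved. Next I turn and carry it over the console.

```bash
python3 -m creep '[0,0,-0.005,0.08,0.8, 0,0,-0.02,0.25,0.8, 0.002,0,-0.035,0.43,0.8, 0.004,0,-0.05,0.61,0.8, 0.006,0,-0.07,0.79,0.8, 0.008,0,-0.09,0.97,0.8, 0.01,0,-0.11,1.15,0.8, 0.012,0,-0.13,1.33,0.8, 0.014,0,-0.15,1.51,0.8, 0.016,0,-0.17,1.69,0.8, 0.018,0,-0.185,1.85,0.8, 0.019,0,-0.19,1.939,0.8]'
python3 -m creep '[0,0,0,0,0.8, 0,0,0,0,0.8, 0,0,0,0,0.8]'
python3 snap.py wrist3 side3 scene3
```

```text
clock: 5.42
tool_pos: [0.5412, 0.0135, 0.3171]
orientation: [-90.1, -0.1, -97.6]
wrist_force: [0.8, -0.1, -1.1]
gripper_width: 0.405
clock: 5.8
tool_pos: [0.5413, 0.015, 0.3184]
orientation: [-90.0, -0.0, -97.2]
wrist_force: [-0.1, -0.7, -1.6]
gripper_width: 0.399
wrist3 5.8 [0.54128051 0.01495514 0.31836009] [-9.00367601e+01 -2.37808264e-03 -9.71796447e+01] [-28.3  23.9  28.5 109.6 -14.6  50.1   0.4] [-0.1 -0.7 -1.6]
side3 5.85 [0.54134734 0.01489856 0.31852768] [-9.00183111e+01  4.83534613e-03 -9.72026191e+01] [-28.3  23.8  28.5 109.6 -14.6  50.1   0.4] [-0.1 -0.4 -1.2]
scene3 5.9 [0.5413886  0.0148124  0.31862397] [-9.00091842e+01  6.87521241e-03 -9.72191935e+01] [-28.3  23.8  28.5 109.6 -14.6  50.1   0.4] [-0.   0.1 -0.9]
```

View pics/wrist3.png

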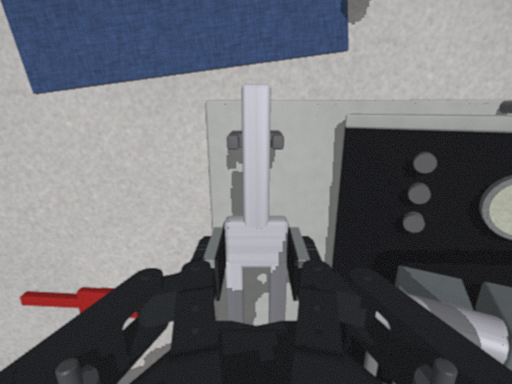

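View pics/side3.png

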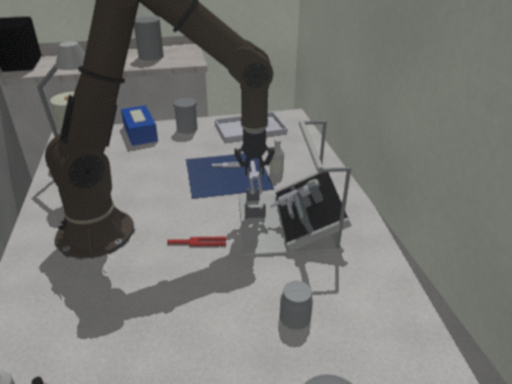

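The wrist view shows the stem over the narrow support, with its lugs at (234,140) and (277,140), and the base's front-left corner at (207,100). I measure the console from here.

```bash
python3 - <<'E'
from h import *
p,d,K,R,t=load("wrist3")
c=cv2.resize(p[90:165,195:295],None,fx=8,fy=8,interpolation=cv2.INTER_CUBIC);cv2.imwrite("pics/z3.png",c[:,:,::-1])
g=p.mean(2)
# y=+160 edge of the base: horizontal edge near row 100; cols 215-235,290-340
for u in (215,225,290,310,330): print(u,(95+np.argmax(np.abs(np.diff(g[95:107,u])))),g[95:107,u].round())
for v in (110,120,130,160,180,200): print(v,g[v,200:220].round())
E
```

```text
215 99 [184. 183. 183. 182. 176. 163. 172. 174. 173. 174. 171. 173.]
225 104 [180. 184. 182. 181. 176. 167. 172. 173. 160. 146. 165. 174.]
290 99 [180. 180. 181. 178. 174. 163. 170. 174. 172. 175. 173. 172.]
310 99 [175. 176. 178. 178. 177. 160. 167. 173. 170. 170. 170. 172.]
330 100 [177. 177. 177. 175. 167. 159. 168. 169. 168. 166. 167. 166.]
110 [181. 178. 178. 179. 176. 158. 149. 163. 172. 172. 173. 172. 174. 174.
 172. 174. 173. 175. 174. 173.]
120 [185. 186. 189. 187. 182. 158. 144. 152. 168. 169. 170. 170. 169. 167.
 171. 169. 172. 171. 172. 172.]
130 [178. 177. 182. 182. 183. 179. 160. 148. 163. 172. 168. 170. 170. 170.
 169. 170. 172. 171. 169. 170.]
160 [176. 180. 181. 184. 184. 185. 185. 174. 155. 151. 162. 170. 168. 170.
 171. 171. 169. 170. 174. 169.]
180 [181. 186. 187. 186. 186. 184. 183. 183. 176. 158. 153. 161. 170. 168.
 171. 169. 170. 170. 171. 170.]
200 [185. 183. 183. 183. 180. 181. 184. 185. 186. 178. 159. 148. 164. 170.
 172. 171. 170. 170. 170. 169.]
```

View pics/z3.png

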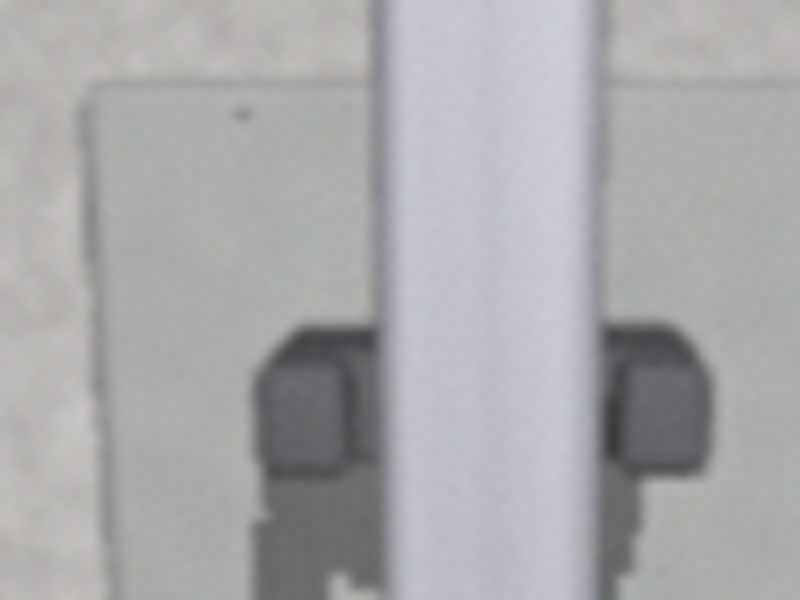

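```bash
python3 - <<'E'
from h import *
p,d,K,R,t=load("wrist3")
r=lambda u,v,z:ray(K,R,t,u,v,z)[:2]*1000
A=np.array([r(u,v,.012) for u,v in[(207.2,110),(208,130),(209.5,160),(210.7,180),(211.7,200)]])
e=A[0]-A[-1];print("front edge yaw",np.degrees(np.arctan2(-e[0],e[1])),A)
B=np.array([r(u,v,.012) for u,v in[(215,100.8),(290,100.8),(310,100.9),(330,100.9)]]);e=B[-1]-B[0];print("y edge yaw",np.degrees(np.arctan2(e[1],e[0])))
yaw=np.radians(-7.4);M=np.array([[np.cos(yaw),-np.sin(yaw)],[np.sin(yaw),np.cos(yaw)]])
n=r(255.1,141.4,.063);print("narrow notch",n,"lug gap",np.linalg.norm(r(238.3,141.4,.063)-r(272,141.4,.063)))
o1=n-M@[-105,130];print("origin by notch",o1)
print("edge in console x",((A-o1)@M)[:,0],"y",((B-o1)@M)[:,1])
tp=np.array([541.35,14.9])
print("tcp in console",M.T@(tp-o1))
# stem lateral vs tool axis
a=np.radians(-97.2);ex=np.array([np.cos(a),np.sin(a)]);ez=np.array([-ex[1],ex[0]])
zt=.3185-.1765+.012
S=[r(u,v,zt) for u,v in[(256.3,90),(256.3,140),(256.3,200)]]
for s in S: print("stem mid in tool",(s-tp)@ex,(s-tp)@ez," console",M.T@(s-o1))
E
```

```text
front edge yaw -7.298236601123384 [[503.15154085  92.71053071]
 [500.50097153  73.59825645]
 [496.61084929  43.27717034]
 [494.07919877  21.87252327]
 [491.21209188  -0.51421408]]
y edge yaw -7.228837243528035
narrow notch [547.05459469  62.76677595] lug gap 27.961971742345664
origin by notch [634.43663919 -79.6740128 ]
edge in console x [-152.39401619 -152.56093258 -152.51343226 -152.26717278 -152.22708681] y [162.67213293 162.95092438 162.93269594 163.00703926]
tcp in console [-104.49205209   81.79717197]
stem mid in tool -83.5063869150705 0.546121346903929  console [-104.23742575  165.30495646]
stem mid in tool -60.39615467853042 0.5626188737988427  console [-104.14025856  142.19492261]
stem mid in tool -29.067787612946393 0.5849830185183307  console [-104.00853815  110.86682447]
```

```bash
python3 - <<'E'
from h import *
yaw=np.radians(-7.25);M=np.array([[np.cos(yaw),-np.sin(yaw)],[np.sin(yaw),np.cos(yaw)]]);o=np.array([.6344,-.0797])
p,d,K,R,t=load("side0")
for nm,u,v,z in[("nozzle tip",271.2,206,.077),("trig end",293,217,.11)]: print(nm,M.T@(ray(K,R,t,u,v,z)[:2]-o))
E
python3 -m creep '[0,0.02,0,0,0.8, 0,0.05,0,0,0.8, 0,0.07,0,0,0.8, 0,0.08,0,0,0.8, 0,0.084,0,0,0.8, 0,0.084,0,0,0.8, 0,0.084,0,0,0.8]'
python3 snap.py side4
```

```text
nozzle tip [-0.05501925  0.00031291]
trig end [-0.00051127 -0.10717238]
clock: 6.82
tool_pos: [0.5418, 0.0146, 0.2354]
orientation: [-89.9, 0.0, -97.3]
wrist_force: [-0.1, -0.1, -1.7]
gripper_width: 0.402
side4 6.825 [0.54179013 0.01458503 0.23539642] [-8.99322261e+01  2.24629823e-02 -9.72781527e+01] [-25.1  30.5  24.8 113.6 -19.5  39.8   4.5] [-0.1 -0.1 -1.7]
```

```bash
cat > crop.py <<'E'
import cv2,sys
n,x0,y0,x1,y1,f=sys.argv[1],*map(int,sys.argv[2:7])
p=cv2.imread(f"pics/{n}.png")[y0:y1,x0:x1];cv2.imwrite(f"pics/c_{n}.png",cv2.convertScaleAbs(cv2.resize(p,None,fx=f,fy=f,interpolation=cv2.INTER_CUBIC),alpha=1.3))
E
python3 crop.py side4 220 140 340 230 6
```

```text
(no output)
```

View pics/c_side4.png

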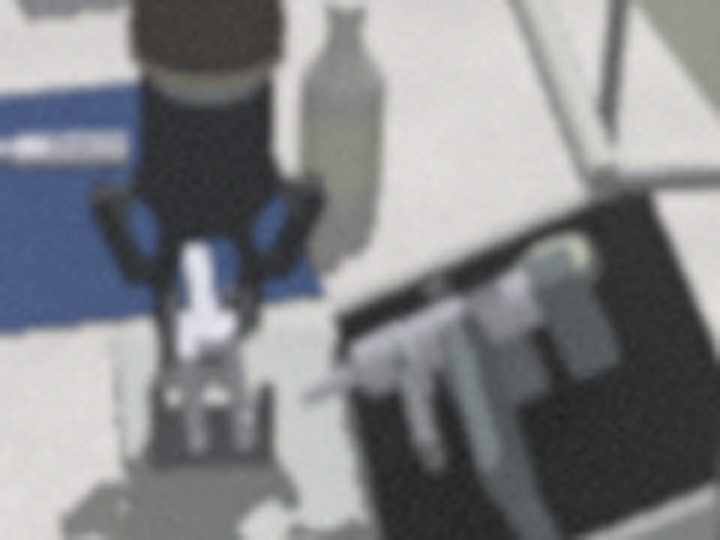

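The tines sit between the wide lugs: tine ends at crop (195,450) and (245,445), lugs at 160 and 265. I lower the rest slowly.

```bash
python3 -m creep '[0,0.003,-0.001,0,0.8, 0,0.005,-0.001,0,0.8, 0,0.006,-0.001,0,0.8, 0,0.007,-0.001,0,0.8, 0,0.007,-0.001,0,0.8, 0,0.007,-0.001,0,0.8]'; python3 -m creep '[0,0.001,0,0,0.8, 0,0.002,0,0,0.8, 0,0.002,0,0,0.8]'
```

```text
clock: 7.62
tool_pos: [0.5405, 0.0147, 0.2277]
orientation: [-90.0, 0.0, -97.3]
wrist_force: [-0.4, -0.1, -1.8]
gripper_width: 0.402
clock: 8.0
tool_pos: [0.5406, 0.0146, 0.2265]
orientation: [-90.0, 0.0, -97.3]
wrist_force: [-3.2, -0.0, 11.6]
gripper_width: 0.4
```

```bash
python3 -m creep '[0,-0.001,0,0,0.8, 0,-0.001,0,0,0.8, 0,-0.001,0,0,0.55, 0,-0.001,0,0,0.45, 0,-0.001,0,0,0.3, 0,-0.001,0,0,0.2, 0,-0.001,0,0,0.2, 0,-0.001,0,0,0.2]' 20
python3 snap.py side5 wrist5; python3 crop.py side5 220 140 340 230 6
```

```text
clock: 9.0
tool_pos: [0.5405, 0.0147, 0.2267]
orientation: [-90.0, 0.0, -97.3]
wrist_force: [0.8, -0.7, -0.4]
gripper_width: 0.8
side5 9.0 [0.54047129 0.01470449 0.22669406] [-9.00026978e+01  7.55924187e-04 -9.72792494e+01] [-24.7  31.2  24.3 114.  -19.9  38.8   4.9] [ 0.8 -0.7 -0.4]
wrist5 9.05 [0.54049151 0.01471508 0.22671462] [-8.99998415e+01  3.51672200e-03 -9.72830708e+01] [-24.7  31.2  24.3 114.  -19.9  38.8   4.9] [ 0.6 -0.3  0.7]
```

View pics/c_side5.png

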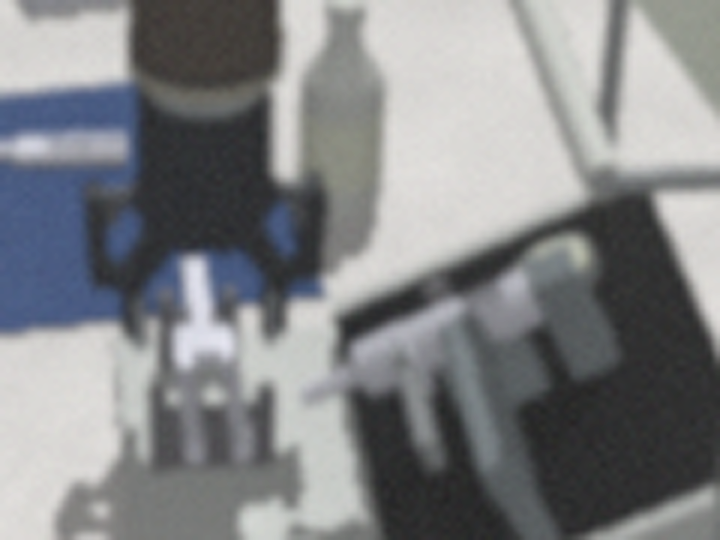

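View pics/wrist5.png

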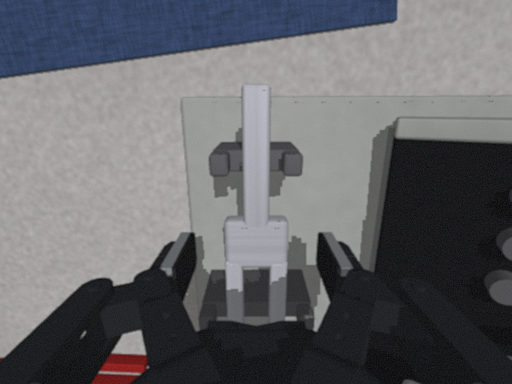

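The fork lies in both notches, stem mid-notch at (256,160), tines in the wide one, and it is released. I lift straight up, then turn for the trigger.

```bash
python3 -m creep '[0,-0.01,0,0,0.1, 0,-0.03,0,0,0.1, 0,-0.07,0,0,0.1, 0,-0.12,0,0,0.3, 0,-0.16,0,0,0.6, 0,-0.173,0,0,1, 0,-0.173,0,0,1]' 60
python3 -m creep '[0.02,0,0.005,-0.1,1, 0.05,0,0.012,-0.27,1, 0.08,0,0.02,-0.45,1, 0.11,0,0.03,-0.63,1, 0.14,0,0.038,-0.81,1, 0.16,0,0.044,-0.99,1, 0.172,0,0.045,-1.17,1, 0.172,0,0.045,-1.35,1, 0.172,0,0.045,-1.5,1, 0.172,0,0.045,-1.57,1, 0.172,0,0.045,-1.57,1, 0.172,0,0.045,-1.57,1]'
python3 snap.py wrist6 side6 scene6; python3 crop.py side6 220 140 340 230 6
```

```text
clock: 9.98
tool_pos: [0.5405, 0.0147, 0.4004]
orientation: [-89.9, 0.0, -97.3]
wrist_force: [0.5, 0.8, 0.2]
gripper_width: 0.06
clock: 11.48
tool_pos: [0.5631, -0.1616, 0.3988]
orientation: [-90.0, 0.1, -7.4]
wrist_force: [0.3, 0.3, -0.0]
gripper_width: 0.0
wrist6 11.475 [ 0.56314324 -0.16157148  0.39875151] [-8.99916364e+01  8.98212720e-02 -7.42752749e+00] [ 0.7 21.6 13.8 97.1 -5.7 62.1 98.9] [ 0.3  0.3 -0. ]
side6 11.525 [ 0.56319825 -0.16154736  0.39900843] [-8.99932228e+01  6.66704566e-02 -7.40712170e+00] [ 0.7 21.6 13.8 97.  -5.7 62.1 98.9] [ 0.2 -0.  -0. ]
scene6 11.575 [ 0.56325585 -0.16149517  0.39920464] [-8.99965286e+01  4.77306408e-02 -7.38308073e+00] [ 0.7 21.6 13.9 97.  -5.7 62.1 98.9] [-0.1  0.5 -0.8]
```

View pics/wrist6.png

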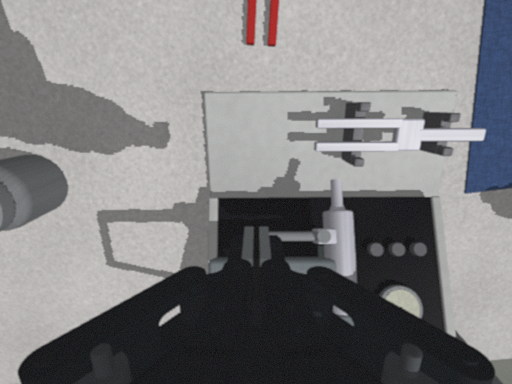

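View pics/c_side6.png

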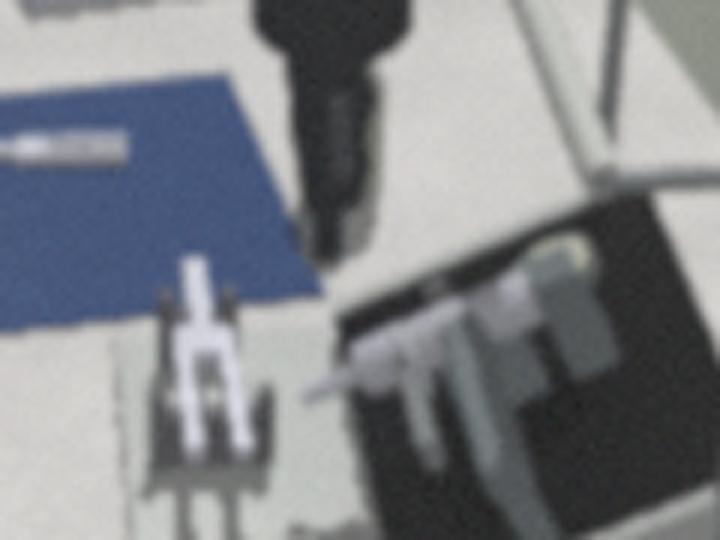

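```bash
python3 - <<'E'
from h import *
p,d,K,R,t=load("wrist6")
cv2.imwrite("pics/z6.png",cv2.resize(p[80:280,200:500],None,fx=2.6,fy=2.6,interpolation=cv2.INTER_CUBIC)[:,:,::-1])
f=(p.min(2)>150).astype(np.uint8);f=f&((p[...,2].astype(int)-p[...,1])>2).astype(np.uint8)
f[:105]=0;f[165:]=0;f[:,:300]=0;f[:,500:]=0
nn,lab,st,ce=cv2.connectedComponentsWithStats(f);k=1+np.argmax(st[1:,4]);print(st[k],ce[k])
q=np.argwhere(lab==k)[:,::-1]
W=np.array([ray(K,R,t,u,v,.062) for u,v in q])[:,:2]*1000
yaw=np.radians(-7.25);M=np.array([[np.cos(yaw),-np.sin(yaw)],[np.sin(yaw),np.cos(yaw)]]);o=np.array([634.4,-79.7])
r=cv2.minAreaRect(((W-o)@M).astype(np.float32));print("fork in console",r)
for nm,u,v,z in[("nozzle",336,182,.08),("cornerFL",457,92,.012),("cornerFR",205,93,.012),("narrow lug",447,118,.063),("nar lug2",444,152,.063),("wide lug",359,106,.063),("wide lug2",355,160,.063)]:
    print(nm,M.T@(ray(K,R,t,u,v,z)[:2]*1000-o))
E
```

```text
[ 316  118  170   34 2924] [395.95451436 134.2376881 ]
fork in console ((-104.6546401977539, 72.63945007324219), (188.19056701660156, 36.481422424316406), 89.82640075683594)
nozzle [-54.89874932  -0.61743585]
cornerFL [-151.96780939  161.45072819]
cornerFR [-151.75984977 -153.18521116]
narrow lug [-122.78982537  120.37596851]
nar lug2 [-85.27284691 124.75597501]
wide lug [-135.68473809   22.27899423]
wide lug2 [-76.33748251  24.25077354]
```

View pics/z6.png

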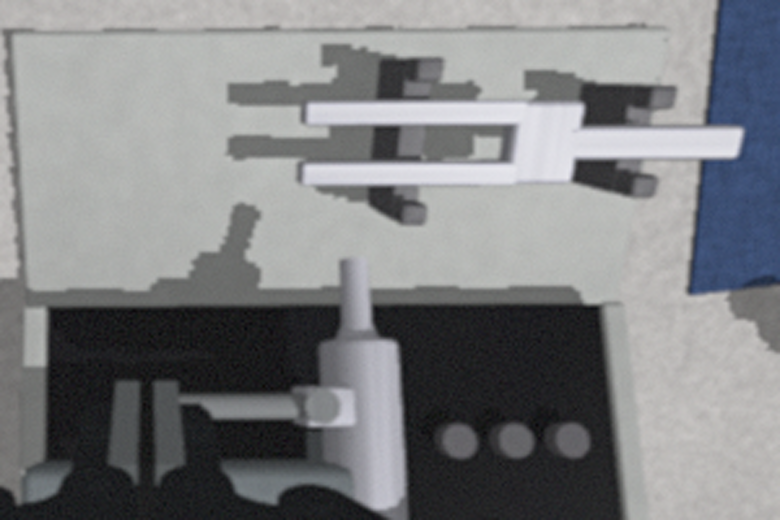

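```bash
python3 - <<'E'
from h import *
yaw=np.radians(-7.25);M=np.array([[np.cos(yaw),-np.sin(yaw),0],[np.sin(yaw),np.cos(yaw),0],[0,0,1]]);o=np.array([.6344,-.0797,0])
a=np.radians(26);X=np.array([np.cos(a),0,np.sin(a)]);Z=np.array([-np.sin(a),0,np.cos(a)]);F=np.array([-.02,0,.034])
def hit(n,u,v,h):
    p,d,K,R,t=load(n);c=M.T@(-R.T@t-o);dr=M.T@(R.T@(np.linalg.inv(K)@[u,v,1.]))
    k=(h-(c-F)@Z)/(dr@Z);P=c+k*dr;return "slope s %.1f  y %.1f  console x %.1f z %.1f"%tuple(1000*np.array([(P-F)@X,P[1],P[0],P[2]]))
print("blade front top edge",hit("wrist6",295,231.7,.066))
print("blade rear top edge",hit("wrist6",295,240.4,.066))
print("boss",hit("wrist6",323.8,235.8,.068))
print("nozzle",hit("wrist6",336,180,.058))
for nm,u,v,h in[("free end top front s",289.8,217,.066),("free end",292.7,218,.055),("hinge area",288,200,.066),("grip near end",312,229,.069)]: print("side",nm,hit("side6",u,v,h))
print("scene trig?",hit("scene6",258,228,.066))
p,d,K,R,t=load("scene6");cv2.imwrite("pics/zs6.png",cv2.convertScaleAbs(cv2.resize(p[185:275,210:330],None,fx=6.5,fy=6.5,interpolation=cv2.INTER_CUBIC),alpha=1.3)[:,:,::-1])
p,d,K,R,t=load("side6");cv2.imwrite("pics/zd6.png",cv2.convertScaleAbs(cv2.resize(p[180:240,260:340],None,fx=9,fy=9,interpolation=cv2.INTER_CUBIC),alpha=1.3)[:,:,::-1])
E
```

```text
blade front top edge slope s 43.3  y -49.0  console x -10.0 z 112.3
blade rear top edge slope s 52.3  y -49.2  console x -1.9 z 116.2
boss slope s 47.6  y -19.4  console x -7.0 z 116.0
nozzle slope s -13.2  y -0.9  console x -57.3 z 80.3
side free end top front s slope s 42.4  y -108.9  console x -10.8 z 111.9
side free end slope s 48.1  y -105.1  console x -0.8 z 104.5
side hinge area slope s 49.9  y -23.4  console x -4.0 z 115.2
side grip near end slope s 97.8  y -204.5  console x 37.7 z 138.9
scene trig? slope s -8.7  y -47.7  console x -56.8 z 89.5
```

View pics/zs6.png

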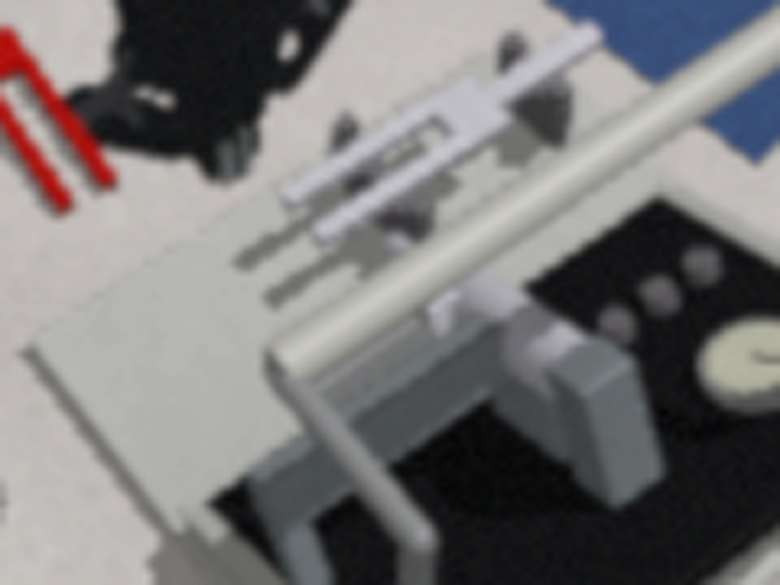

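View pics/zd6.png

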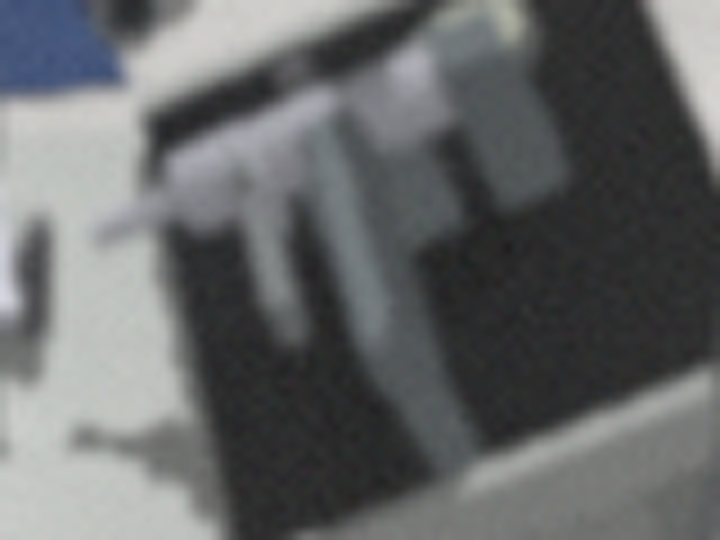

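```bash
python3 crop.py side6 200 20 360 140 5
```

```text
(no output)
```

View pics/c_side6.png

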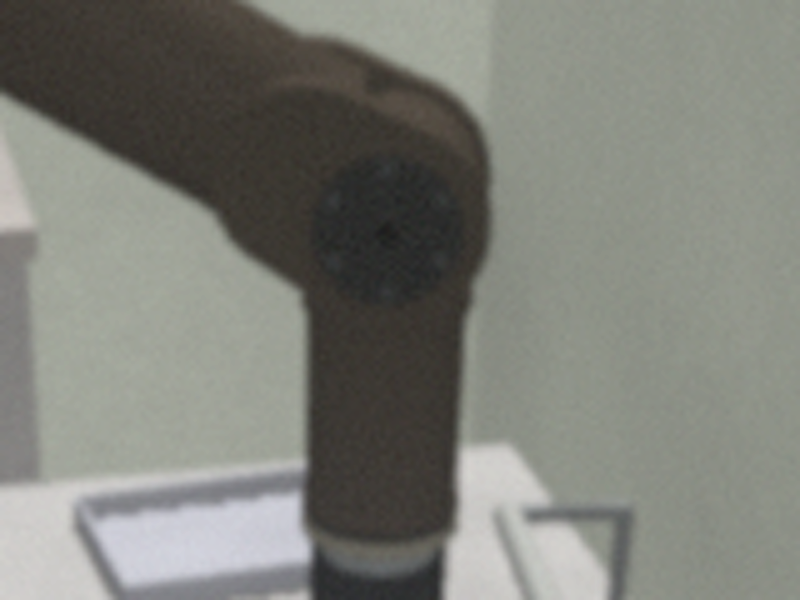

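Lamp clearance works out at about 17 mm at full squeeze, measuring the wrist tube as 81 mm across. I go down in front of the blade with the fingers shut.

```bash
python3 -m creep '[0,0.03,0.004,0,1, 0,0.07,0.008,0,1, 0,0.105,0.008,0,1, 0,0.125,0.008,0,1, 0.008,0.132,0.008,0,1, 0.016,0.132,0.008,0,1, 0.022,0.132,0.008,0,1, 0.024,0.132,0.008,0,1, 0.024,0.132,0.008,0,1]' 80
python3 snap.py side7 wrist7; python3 crop.py side7 220 110 340 230 5
```

```text
clock: 12.75
tool_pos: [0.5883, -0.1568, 0.2681]
orientation: [-90.0, -0.0, -7.3]
wrist_force: [0.1, -0.2, -0.2]
gripper_width: -0.005
side7 12.75 [ 0.58833322 -0.15679486  0.2681385 ] [-9.00003236e+01 -4.04427870e-02 -7.32849352e+00] [  1.7  31.6  11.8 101.7  -8.4  47.5 100.2] [ 0.1 -0.2 -0.2]
wrist7 12.8 [ 0.58813541 -0.15678176  0.26802549] [-8.99984184e+01 -2.30585972e-02 -7.33230930e+00] [  1.7  31.6  11.8 101.7  -8.4  47.5 100.2] [-0.3 -0.5  0.3]
```

View pics/c_side7.png

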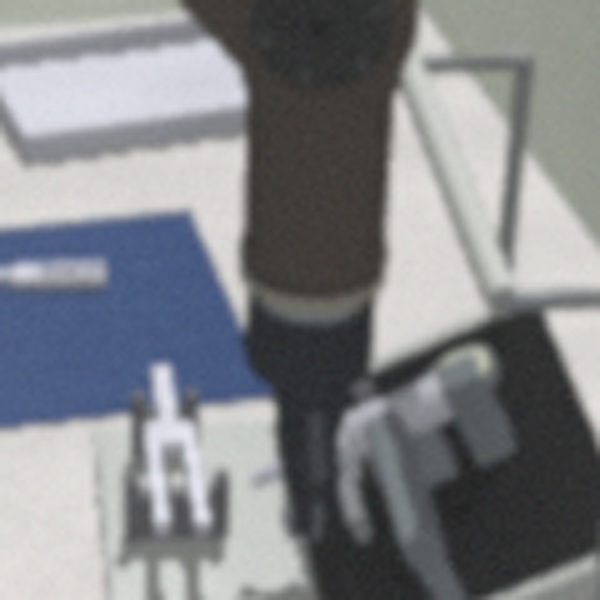

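View pics/wrist7.png

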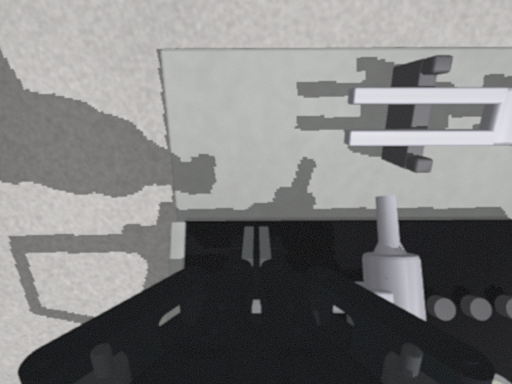

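```bash
python3 -m creep '[0.008,0,0,0,1, 0.014,0,0,0,1, 0.014,0,0,0,1]'; python3 -m creep '[0.004,0,0,0,1, 0.004,0,0,0,1]';python3 -m creep '[0.004,0,0,0,1, 0.004,0,0,0,1]';python3 -m creep '[0.003,0,0,0,1, 0.003,0,0,0,1]'
```

```text
clock: 13.22
tool_pos: [0.6023, -0.1586, 0.2675]
orientation: [-90.0, 0.0, -7.3]
wrist_force: [0.3, -0.4, -0.1]
gripper_width: -0.003
clock: 13.48
tool_pos: [0.6053, -0.1591, 0.2675]
orientation: [-90.0, 0.1, -7.3]
wrist_force: [-5.5, 0.6, 4.3]
gripper_width: -0.0
clock: 13.72
tool_pos: [0.6089, -0.1596, 0.2675]
orientation: [-90.0, 0.2, -7.3]
wrist_force: [-8.2, 1.3, 5.9]
gripper_width: -0.003
clock: 13.98
tool_pos: [0.6115, -0.1599, 0.2675]
orientation: [-90.0, 0.3, -7.3]
wrist_force: [-9.9, 1.6, 6.8]
gripper_width: -0.003
```

```bash
python3 -m creep '[0.003,-0.002,0,0,1, 0.003,-0.002,0,0,1]';python3 -m creep '[0.002,-0.001,0,0,1, 0.002,-0.001,0,0,1]';python3 -m creep '[0.002,-0.001,0,0,1, 0.002,-0.001,0,0,1]'
```

```text
clock: 14.22
tool_pos: [0.6143, -0.1601, 0.2691]
orientation: [-90.0, 0.3, -7.3]
wrist_force: [-9.8, 0.8, 4.4]
gripper_width: -0.002
clock: 14.48
tool_pos: [0.6161, -0.1602, 0.2699]
orientation: [-90.0, 0.3, -7.3]
wrist_force: [-10.4, 2.2, 4.6]
gripper_width: -0.007
clock: 14.72
tool_pos: [0.6177, -0.1602, 0.2706]
orientation: [-89.9, 0.4, -7.3]
wrist_force: [-11.9, 3.4, 4.1]
gripper_width: -0.001
```

```bash
python3 -m creep '[0.002,-0.001,0,0,1, 0.002,-0.001,0,0,1]';python3 -m creep '[0.002,-0.001,0,0,1, 0.002,-0.001,0,0,1]'; python3 snap.py side8;python3 crop.py side8 220 110 340 230 5
```

```text
clock: 14.98
tool_pos: [0.6185, -0.1604, 0.2708]
orientation: [-89.9, 0.6, -7.3]
wrist_force: [-15.0, 3.3, 2.4]
gripper_width: -0.001
clock: 15.22
tool_pos: [0.6194, -0.1604, 0.2709]
orientation: [-89.9, 0.8, -7.3]
wrist_force: [-18.4, 3.6, 1.2]
gripper_width: 0.005
side8 15.225 [ 0.61937117 -0.16043379  0.27090047] [-89.91272504   0.83309569  -7.33552489] [  1.8  34.1  12.   96.4  -8.6  51.2 100. ] [-18.4   3.6   1.2]
```

View pics/c_side8.png

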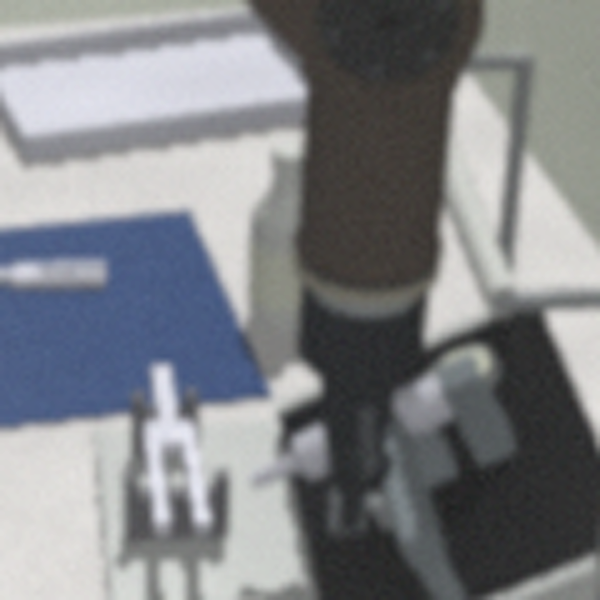

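```bash
python3 -c "
from plant import bot
s=bot.observe();print(s['wrist_force'],s['torque'],s['joint_efforts'].round(1))"
python3 -m creep '[0.001,0,0,0,1, 0.001,0,0,0,1, 0.001,0,0,0,1, 0.001,0,0,0,1, 0.001,0,0,0,1, 0.001,0,0,0,1, 0.001,0,0,0,1, 0.001,0,0,0,1, 0.001,0,0,0,1, 0.001,0,0,0,1, 0.001,0,0,0,1, 0.001,0,0,0,1]'
```

```text
[-18.62951921   4.77534309   1.03963034] [0.84201486 3.86218219 0.07031423] [ -0.4 -74.8   5.3 -38.1  -0.5  -6.6  -0.1]
clock: 16.77
tool_pos: [0.6198, -0.1606, 0.2708]
orientation: [-89.9, 0.9, -7.3]
wrist_force: [-21.8, 4.2, 3.1]
gripper_width: -0.002
```

The reading is about 20 N with a stiff stop, and the moment arm puts the contact at the fingertips. It was held 1.5 s. Now I release it fully.

```bash
python3 -m creep '[-0.005,0.002,0,0,1, -0.012,0.005,0,0,1, -0.02,0.008,0,0,1, -0.03,0.008,0,0,1, -0.038,0.008,0,0,1, -0.038,0.008,0,0,1, -0.038,0.008,0,0,1, -0.038,0.008,0,0,1, -0.038,0.008,0,0,1]'; python3 snap.py side9;python3 crop.py side9 220 110 340 230 5
```

```text
clock: 17.9
tool_pos: [0.5873, -0.1566, 0.2657]
orientation: [-90.0, -0.0, -7.3]
wrist_force: [0.7, 0.1, -0.7]
gripper_width: 0.001
side9 17.9 [ 0.58734653 -0.15659971  0.26566563] [-8.99987805e+01 -6.81818225e-03 -7.32451692e+00] [  1.8  31.7  11.8 101.9  -8.4  47.2 100.2] [ 0.7  0.1 -0.7]
```

View pics/c_side9.png

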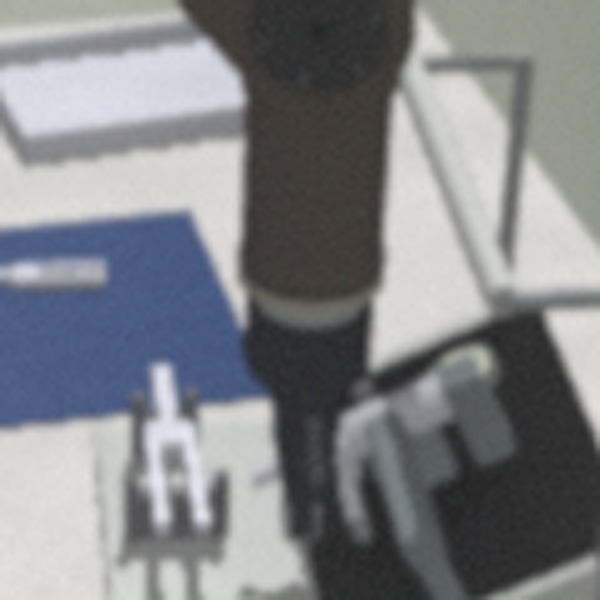

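The trigger has sprung back to its first place, with its end at crop (360,540). Second squeeze.

```bash
python3 -m creep '[0.01,0,0,0,1, 0.016,0,0,0,1, 0.022,-0.002,0,0,1, 0.027,-0.005,0,0,1, 0.032,-0.007,0,0,1, 0.036,-0.008,0,0,1, 0.039,-0.008,0,0,1, 0.039,-0.008,0,0,1]'; python3 -m creep '[0.0005,0,0,0,1, 0.0005,0,0,0,1, 0.0005,0,0,0,1, 0.0005,0,0,0,1, 0.0005,0,0,0,1, 0.0005,0,0,0,1, 0.0005,0,0,0,1, 0.0005,0,0,0,1, 0.0005,0,0,0,1, 0.0005,0,0,0,1, 0.0005,0,0,0,1, 0.0005,0,0,0,1]'
python3 -m creep '[-0.005,0.002,0,0,1, -0.012,0.005,0,0,1, -0.02,0.008,0,0,1, -0.03,0.008,0,0,1, -0.038,0.008,0,0,1, -0.038,0.008,0,0,1, -0.038,0.008,0,0,1, -0.038,0.008,0,0,1, -0.038,0.008,0,0,1]'
```

```text
clock: 18.95
tool_pos: [0.6204, -0.1607, 0.2711]
orientation: [-89.9, 1.0, -7.3]
wrist_force: [-27.0, 6.9, 9.4]
gripper_width: -0.0
clock: 20.45
tool_pos: [0.6206, -0.1607, 0.2711]
orientation: [-89.9, 1.1, -7.3]
wrist_force: [-27.7, 6.3, 11.4]
gripper_width: 0.001
clock: 21.58
tool_pos: [0.5888, -0.1568, 0.2657]
orientation: [-90.0, -0.0, -7.3]
wrist_force: [0.2, 0.2, -0.1]
gripper_width: -0.0
```

A third squeeze for margin, with slightly less push.

```bash
python3 -m creep '[0.01,0,0,0,1, 0.016,0,0,0,1, 0.022,-0.002,0,0,1, 0.027,-0.005,0,0,1, 0.032,-0.008,0,0,1, 0.036,-0.009,0,0,1, 0.038,-0.009,0,0,1, 0.038,-0.009,0,0,1]'; python3 -m creep '[0,0,0,0,1, 0,0,0,0,1, 0,0,0,0,1, 0,0,0,0,1, 0,0,0,0,1, 0,0,0,0,1, 0,0,0,0,1, 0,0,0,0,1, 0,0,0,0,1, 0,0,0,0,1, 0,0,0,0,1, 0,0,0,0,1]'
python3 -m creep '[-0.005,0.002,0,0,1, -0.012,0.005,0,0,1, -0.02,0.008,0,0,1, -0.03,0.008,0,0,1, -0.045,0.008,0,0,1, -0.058,0.008,0,0,1, -0.06,-0.03,0,0,1, -0.06,-0.08,0,0,1, -0.06,-0.12,0,0,1, -0.06,-0.14,0,0,1, -0.06,-0.14,0,0,1, -0.06,-0.14,0,0,1]'
python3 snap.py wrist10 side10 scene10; python3 crop.py side10 180 130 340 250 5
```

```text
clock: 22.58
tool_pos: [0.6206, -0.1606, 0.2712]
orientation: [-89.9, 1.1, -7.3]
wrist_force: [-26.6, 5.4, 5.1]
gripper_width: 0.003
clock: 24.08
tool_pos: [0.6205, -0.1606, 0.2712]
orientation: [-89.9, 1.1, -7.3]
wrist_force: [-26.2, 5.8, 4.9]
gripper_width: 0.002
clock: 25.58
tool_pos: [0.5665, -0.1538, 0.4138]
orientation: [-90.0, 0.1, -7.3]
wrist_force: [-0.0, 0.2, -0.9]
gripper_width: -0.002
wrist10 25.575 [ 0.56653487 -0.15382251  0.4138131 ] [-8.99910074e+01  5.43830252e-02 -7.31820065e+00] [-0.2 21.  14.  95.7 -5.6 64.  98. ] [-0.   0.2 -0.9]
side10 25.625 [ 0.56651081 -0.15382638  0.41349237] [-89.99043253   0.0981356   -7.32151769] [-0.2 21.  14.  95.7 -5.6 64.  98. ] [ 0.7 -0.   0.5]
scene10 25.675 [ 0.5665402  -0.15386255  0.41341446] [-89.99439623   0.11342849  -7.32671034] [-0.2 21.  14.  95.7 -5.6 64.  98. ] [-0.7  0.4 -0.2]
```

View pics/c_side10.png

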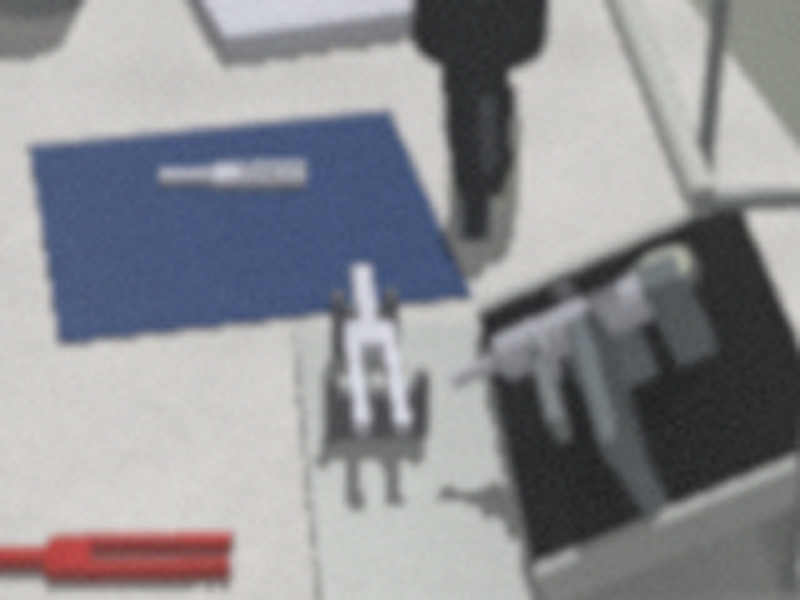

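View pics/scene10.png

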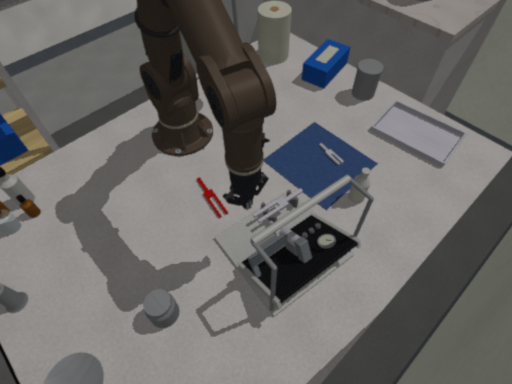

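View pics/wrist10.png

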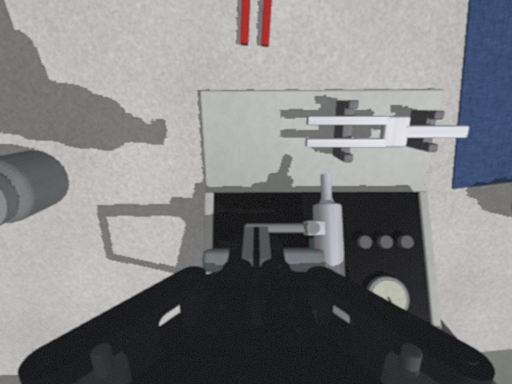

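The final views show the fork still in both notches, wrist view (308–468,120–145), and the trigger released, side crop (563,440). The small fork, bottle and jar have not moved. The arm is clear, so I hand the job in.

```bash
python3 -c "
from plant import bot
print(bot.hand_in())"
```

```text
the job is handed in; nothing more can be done
None
```

The larger fork lies on the two supports, stem in the narrow notch and tine ends in front of the nozzle. I squeezed the trigger three times after laying it down. I handed the job in at about 25.7 s.

- **Fork:** I gripped it at the yoke and lowered it until the wrist force showed contact at about 12 N before letting go. It measured at console (-104.7, +72.6) mm, against (-105, +70) asked. The last pictures show it unmoved.
- **Trigger:** The tool could only point straight down, so I pushed the blade with the shut fingers instead of squeezing it between them. I held each push about 1.5 s at 22 to 28 N. I judged the trigger fully squeezed from the travel (about 15 mm) and the sharp rise in stiffness, since there is no direct reading of its angle.
- **Release:** After each squeeze the fingers drew back and the force fell to zero. Pictures after the first and third squeezes show the trigger back out. After the second I checked only the force.
- **Bystanders:** The small fork, bottle and jar look unmoved in the last pictures. The arm is clear of everything.
- **One disagreement:** The base's front edge measured about 5 mm, and its side edge about 3 mm, off where the supports imply they should be. I placed the fork by the supports themselves.

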